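# Draw the plunger of a dosing cylinder to show its seal

### The arm

A 6-joint arm with a two-finger parallel gripper is mounted at the origin on a cart in front of the work surface, level with it; the furniture and walls round the work are solid. World frame = base frame: x ahead of the robot, y to its left, z up, the work surface at z = 0. Lengths are in m, angles in degrees, forces in N, time in s.
With the tool pointing down it reaches from about 0.3 to 0.75 m from the base axis. Payload 8.5 kg.
Tool frame: the origin (TCP) lies midway between the tips of the shut fingers; the grasp point (between the pads) lies 19 mm behind it (env.tcp_to_grasp is the z of the grasp point in the tool frame, in m); z points along the fingers, y is the line along which they close (so a half turn about z gives the same grasp; the last joint's range is limited). The gripper opens to 85 mm and grips with 20 to 120 N. Pads are 22 mm wide; open, the fingers measure 114 mm over their backs; the gripper's body (76 mm by 85 mm) begins 54 mm behind the grasp point. The pads swing forward as they close: fully open they stand 13 mm farther back than shut.
Start: joints at [63.638, 21.807, 74.336, -0, 83.858, -12.336], TCP at [0.133, 0.534, 0.231] pointing down, gripper open.
Joint ranges: [-178.18, 178.18], [-50.72, 133.34], [12.68, 142.11], [-81.47, 261.47], [9.98, 163.14], [-165.26, 165.26]. Speed limits (degrees/s): [136.94, 136.94, 180, 180, 180, 180].

### API

Orientations are given as a 3x3 rotation matrix whose columns are the frame's x, y, z axes.
In Python, from rig import env, imaging, job, models gives the robot as it stands. The module is installed in compiled form; this text tells all that it offers.
- The arm moves only by the tool jog_arm, never from a script. Its argument "plan" is text: rows parted by semicolons, each of 7 numbers parted by spaces: the turn, a rotation vector about the tool's x, y, z in degrees, then the shift along the tool's x, y, z in cm, then the closure in counts, from 0 (fully open) to 255 (shut). In form: rx ry rz x y z claw; .... A call has 1 to 10 rows; each row shifts and turns the commanded pose from where the row before left it, along the tool's axes as they then stand; what a row does not reach is not made up. A row lasts 1/12 s, in which the tool goes at most 41.7 mm and 7.16 degrees, less where a joint would pass 70% of its speed; a pose out of reach is approached as far as the arm can. A call with a gripper value outside its range is refused whole. The fingers move at their own pace and stop on an object; "grip_force" is the grip in N (left out, the last holds). Time passes only in rows, so rows that do not move let the fingers close. It gives the time, the measured TCP pose, the force, the opening and the grip force at its end, in the units of the state.
- env.observe(): the state, without advancing time (a new reading comes with each control period).
- imaging.get_image(name): name is "scene" or "top" or "wrist"; returns a dict with "pixels" (384x512x3 uint8, red, green, blue), "depth" (384x512 float32, m along the optical axis (not along the pixel's ray), 0 where there is no reading), "fov_y" (degrees; the focal length in pixels is half the picture's height over the tangent of half this angle, whatever the lens; pixels are square), "cx", "cy" (the principal point, pixels), "world_from_camera" (4x4, takes a point from camera to world coordinates). Camera axes: x right, y down, z forward; pixel columns grow to the right and rows downward; lengths in m; the calibration is good to about 2 mm. The wrist camera is an equidistant fisheye: a pixel r from the principal point sees the ray r / f radians off the axis. A picture is of the moment at which its call begins.
- job.close_job(): hands the job in; it is judged then, once.
Trained networks look in the newest picture that a camera, given by its name, has taken for a name from the list of things; names that differ only in an ending like _2 or _b are one class to them, and where a whole thing is asked for, a point or a joint stands for the part that bears it (a point fixed in the world has none). Each returns a list of dicts, best first, with "confidence" (0 to 1); they miss things now and then, are a little off and sometimes report something else, mostly with a low value. They report only what shows in the picture. A call takes as long as a camera call. They do not tell look-alikes from the thing itself.
- models.outline_of(camera, query): "region" (384x512 bool, what is visible of it) and "bbox" ([centre column, centre row, width, height] in pixels, round what is visible of it).
- models.tip_of(camera, query): "at" ([column, row] in pixels: a listed point, or the origin of a listed thing).
The state is a dict: "time_s": time; "q": joint angles; "qvel": joint speeds; "joint_efforts": joint torques, N m; "position": TCP position; "tool_rot": TCP orientation; "ft_force": force on the tool from outside, world axes, zero at the start; "wrist_torque": the same for the moment, N m; "grip_width": finger opening in m; "gripper_force": force on a finger pad.
Only numpy, scipy, OpenCV 4.12 (cv2) and the standard library are available. Lean on these libraries where they do the work, as an engineer would, in place of code of your own. Each camera call takes 0.05 s, during which the arm holds its last target. There are 200 camera calls.

### The job

Free the plunger of the gas dosing cylinder for a seal inspection: with the red T-handled key from the blue tool stand, turn each of the two slotted keeper screws about a quarter turn anticlockwise (seen from above), so that both tabs are clear of the plunger's collar, then put the key back in its hole and let go of it. Then take the plunger by its black knob and draw it gently straight up until its black rubber seal ring stands about 1 cm above the top of the cylinder, its lower part still well inside the bore, and finish holding it still there. Do not touch the cylinder or its screws with the gripper, do not force the plunger against the bore or the tabs, never pull it right out, and leave the other things on the bench alone.

Things in the scene. Friction and masses are not known exactly. Their poses are not given: they have to be found in the camera images.
- cylinder: fixed upright aluminium dosing cylinder, 48 mm across, on a dark base plate 100x92x10 mm, with a brass coupling standing out 120 mm to its own -x at 50 mm height. Origin: centre of the underside of the base; z up along the bore. Its mouth (top face) is 110 mm above the origin; the bore is 22 mm across and 100 mm deep. Two steel ears at the top carry the keeper screws, 30 mm from the bore axis along the cylinder's own +y (screw_a) and -y (screw_b)
- mouth (a point): centre of the bore's mouth in the cylinder's top face, 110 mm above the bench
- keeper_a (a joint): turn of keeper screw a (on the cylinder's +y side), rad: 0 = its brass tab points at the bore axis and lies 2 mm above the plunger's collar, blocking it; grows anticlockwise seen from above, to a stop at 1.7; starts at 0 to 0.2; from about 0.8 the tab is clear of the collar. Stiff: turning takes 0.05 N m, it stays where it is left
- keeper_b (a joint): the same for keeper screw b (on the cylinder's -y side)
- screw_a (a point): centre of the top of keeper screw a's steel head, 22 mm across, its top 20 mm above the cylinder's mouth. The straight slot across the head is 6 mm deep and open at both ends; it is 4.5 mm wide, flared to 7 mm over its upper 2 mm; it runs along this point's own y axis, which turns with the screw (along the cylinder's y axis at joint value 0). The brass tab under the head, 12 mm wide and 4 mm thick, reaches 22 mm from the screw axis, 7 to 11 mm above the mouth
- screw_b (a point): the same for keeper screw b
- plunger: loose steel plunger standing in the bore, 0.28 kg: rod 20 mm across and 90 mm long below its collar (28 mm across, 5 mm thick, resting on the cylinder's mouth); above it a 12 mm neck and a black knob 26 mm across, from 20 to 46 mm above the collar's underside. Origin: on its axis at the underside of the collar; z up. Let go, it sinks back into the bore
- knob (a point): centre of the plunger's black knob, 33 mm above the plunger's origin
- seal (a point): centre of the black rubber seal ring (4 mm high) let into the plunger's rod, 38 mm below the plunger's origin; hidden in the bore at the start
- foot (a point): lower end of the plunger's rod, 90 mm below the plunger's origin
- key: loose slot key with a red T-handle, 0.09 kg, standing in the tool stand. Origin: on its shaft axis at the underside of its round shoulder (32 mm across, 4 mm thick), which rests on the stand's top; z up. The red handle is a bar 64 mm long along the key's own x, 14 mm wide along y, from 14 to 40 mm above the origin; under the shoulder an 8 mm shaft ends in a flat blade, 14 mm wide along the key's x, 2 mm thick along y
- key_tip (a point): centre of the end of the key's blade, 48 mm below the key's origin
- stand: fixed blue tool stand, 60 mm (its x) by 150 mm (its y), top plate 62 mm above the bench; a blue pen stands in its +y end, up to 140 mm above the bench. Origin: centre of its underside
- stand_hole (a point): centre of the mouth of the key's hole (24 mm across, through the 10 mm plate) in the stand's top, 40 mm from the stand's middle towards its own -y
- seal_tin: round white tin of O-rings with a blue top, 62 mm across, 30 mm high; loose bystander, leave it alone; origin at the centre of its underside
- vial_1: glass sample vial, 15 mm across, 54 mm high, black cap; loose bystander, leave it alone; origin at the centre of its underside
- vial_2: glass sample vial, 15 mm across, 54 mm high, black cap; loose bystander, leave it alone; origin at the centre of its underside
- amber_bottle: amber glass bottle, 58 mm across, 130 mm high; loose bystander, leave it alone; origin at the centre of its underside
- ptfe_spool: small blue and white tape spool, 50 mm across, 14 mm high; loose bystander, leave it alone; origin at the centre of its underside
There are look-alikes about, which are no part of the job. Several things have the shape of the key; the one meant has the colours described above.

How it is judged (in metres and radians):
On the way, in this order (a step that is already met when the one before it is completed fails the run):
1. one keeper screw is turned clear (1.1 rad or more) with the key on it (value of joint any of keeper_a, keeper_b above 1.1 rad and contact force between key and cylinder above 0.1 N).
2. both keeper screws are turned clear (1.1 rad or more) with the key on the last (value of joint each of keeper_a, keeper_b above 1.1 rad and contact force between key and cylinder above 0.1 N).
3. the key is back in its hole in the stand and released (horizontal distance between key and stand_hole below 0.008 m and z of key in the frame of stand_hole between -0.005 and 0.005 m and angle between key's own z axis and vertical below 0.12 rad and contact force between the fingers and key below 0.1 N), for 0.2 s.
At the end, for the whole second after the job is handed in: Plunger held still by the fingers (over 2 N), upright, foot in the bore, seal centre 4 to 18 mm above the mouth, pressing on the cylinder under 12 N; both keepers at 1.1 rad or more; key released, upright in its hole (8 mm sideways, 5 mm in height) (all of step 3 and z of seal in the frame of mouth between 0.004 and 0.018 m and horizontal distance between foot and mouth below 0.003 m and angle between the z axis of plunger and the z axis of cylinder, either way round below 0.06 rad and contact force between the fingers and plunger above 2 N and contact force between plunger and cylinder below 12 N and linear speed of plunger below 0.01 m/s and value of joint each of keeper_a, keeper_b above 1.1 rad); the arm keeps its last pose, push and grip.
It fails at once if the gripper or arm pushes on the cylinder or its keeper screws (over 2 N) (contact force between any of the arm, the fingers and cylinder above 2 N).
It fails at once if the plunger is forced against its bore or the tabs (over 40 N) (contact force between plunger and cylinder above 40 N).
It fails at once if the plunger is pulled out of the bore (less than 10 mm left in it) (z of foot in the frame of mouth above -0.01 m).
It fails at once if a bystander is moved (over 20 mm) (distance of any of seal_tin, vial_1, vial_2, amber_bottle, ptfe_spool from where it was at the start of the episode above 0.02 m).
It also fails if it takes over 72 s, if anything falls off the work surface, if the arm or the gripper's body presses on something with over 40 N, if the wrist force passes 120 N, or if a joint passes its speed limit or range.

## Working session

There is one attempt and no reset: what is moved stays moved. The work goes in short steps, Python scripts to look and compute and a tool call to move; the robot and the scene stay as the last step left them, time stands still between calls to the robot, and variables do not carry over. Pictures are saved under pics/ and viewed, at most 12 in all, crops included, and the job is handed in when it is done.

Besides the shell and the picture viewer there is one more tool, called by a JSON object that holds its "fn" and its "kwargs", one argument or row to a line. jog_arm: Moves the arm, as the interface text tells. Its arguments: {"type":"object","properties":{"plan":{"type":"string"},"grip_force":{"type":"number"}},"required":["plan"]}

```bash
mkdir -p pics; cat > h.py <<'E'
import numpy as np, cv2
from rig import env, imaging, job, models
def save(im,name,crop=None,scale=1):
    p=im["pixels"][:,:,::-1]
    if crop: c0,r0,c1,r1=crop; p=p[r0:r1,c0:c1]
    p=cv2.resize(p,None,fx=scale,fy=scale,interpolation=cv2.INTER_CUBIC)
    cv2.imwrite("pics/"+name,p)
def ray(im,u,v,fish=False):
    f=192/np.tan(np.radians(im["fov_y"]/2)); x=(u-im["cx"])/f; y=(v-im["cy"])/f
    if fish:
        r=np.hypot(x,y); s=np.sin(r)/max(r,1e-9); d=np.array([x*s,y*s,np.cos(r)])
    else: d=np.array([x,y,1.])
    T=im["world_from_camera"]; return T[:3,3],T[:3,:3]@d
def at_z(im,u,v,z,fish=False):
    o,d=ray(im,u,v,fish); return o+d*(z-o[2])/d[2]
def at_depth(im,u,v,fish=False):
    dd=im["depth"][int(round(v)),int(round(u))]; o,d=ray(im,u,v,fish)
    if fish: # depth along the optical axis
        c=im["world_from_camera"][:3,2]@d; return o+d*dd/c
    return o+d*dd
E
python3 - <<'E'
from h import *
for c in ("top","scene"):
    im=imaging.get_image(c); save(im,c+"0.png",scale=1.5)
    print(c,im["fov_y"],im["world_from_camera"][:3,3].round(3))
    for q in ("cylinder","mouth","screw_a","knob","key","stand","stand_hole","seal_tin","vial_1","amber_bottle","ptfe_spool"):
        for r in models.tip_of(c,q)[:4]:
            u,v=r["at"]; print(q,round(r["confidence"],2),round(u),round(v),at_depth(im,min(max(u,0),511),min(max(v,0),383)).round(3))
print(env.observe())
E
```

```text
top 45.055542141402114 [0.378 0.034 1.675]
cylinder 0.86 261 202 [0.498 0.048 0.153]
mouth 0.7 264 201 [0.501 0.038 0.157]
screw_a 0.63 268 202 [0.5   0.023 0.119]
screw_a 0.4 255 198 [0.515 0.066 0.123]
knob 0.71 178 213 [0.467 0.338 0.063]
knob 0.55 265 200 [0.505 0.033 0.16 ]
key 0.66 220 216 [0.458 0.197 0.004]
key 0.44 209 189 [0.55  0.228 0.083]
key 0.39 184 215 [0.458 0.309 0.101]
stand 0.87 178 212 [0.467 0.338 0.065]
stand_hole 0.96 186 214 [0.463 0.309 0.069]
stand_hole 0.25 360 144 [ 0.711 -0.294  0.079]
seal_tin 0.8 314 218 [ 0.452 -0.138  0.034]
vial_1 0.52 374 179 [ 0.598 -0.363 -0.002]
vial_1 0.41 367 182 [ 0.581 -0.328  0.038]
amber_bottle 0.68 358 142 [ 0.72  -0.293  0.07 ]
ptfe_spool 0.63 147 175 [0.606 0.463 0.021]
ptfe_spool 0.36 263 204 [0.498 0.041 0.105]
scene 43.42133004913748 [-0.387 -0.851  0.869]
cylinder 0.74 239 232 [0.496 0.021 0.024]
mouth 0.78 239 207 [0.499 0.024 0.115]
screw_a 0.61 233 197 [0.51  0.058 0.132]
screw_a 0.39 244 202 [0.51  0.013 0.132]
knob 0.62 236 195 [0.5   0.038 0.15 ]
knob 0.34 367 279 [ 0.586 -0.379  0.015]
key 0.69 197 196 [0.564
[... 594 characters left out ...]
8587267e+01, -1.23358069e+01]), 'qvel': array([ 0.00119083,  0.02320445,  0.00345483,  0.00862202,  0.00555956,
       -0.08705796]), 'joint_efforts': array([-6.28753992e-05, -4.48333383e+01, -2.31462836e+01, -1.91094500e-04,
        6.39100199e-04,  1.49473061e-05]), 'position': array([0.13327946, 0.533591  , 0.23132484]), 'tool_rot': array([[-9.70185126e-01,  2.42365052e-01, -5.29720562e-05],
       [ 2.42365052e-01,  9.70185127e-01,  1.32055972e-05],
       [ 5.45932763e-05, -2.67011313e-08, -9.99999999e-01]]), 'ft_force': array([ 0.20566298,  0.20802971, -0.01201407]), 'wrist_torque': array([-0.02213403,  0.02710386, -0.01601793]), 'gripper_force': 0.0, 'grip_width': 0.08541051181703388}
```

View pics/top0.png

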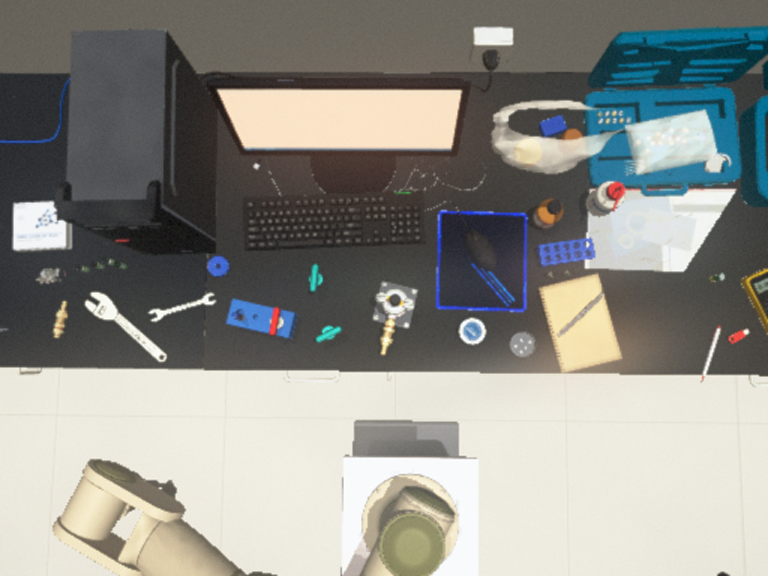

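```bash
python3 - <<'E'
from h import *
im=imaging.get_image("top"); a=im["pixels"]
c1=cv2.resize(a[170:250,150:290,::-1],None,fx=5.5,fy=5.5,interpolation=cv2.INTER_CUBIC)
cv2.imwrite("pics/topcrop.png",c1)
E
```

```text
(no output)
```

View pics/topcrop.png

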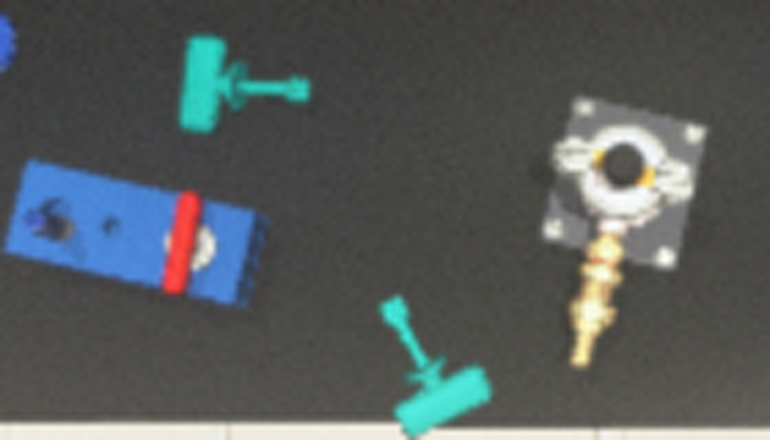

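The red key stands in the blue stand at about (184,214) in the full top picture. The two teal T-keys lying on the bench, at about (187,185) and (230,243), are look-alikes. Only the red one fits the description. The cylinder is at about (264,200), with its brass coupling pointing towards the robot.

```bash
cat >> h.py <<'E'
def plane_pts(im,mask,z,fish=False):
    vs,us=np.nonzero(mask); return np.array([at_z(im,u,v,z,fish)[:2] for u,v in zip(us,vs)])
def redmask(im,box=None):
    a=im["pixels"].astype(int); m=(a[...,0]>150)&(a[...,1]<90)&(a[...,2]<90)
    if box: k=np.zeros_like(m); c0,r0,c1,r1=box; k[r0:r1,c0:c1]=True; m&=k
    return m
def rect(P):
    (c,s,ang)=cv2.minAreaRect((P*1000).astype(np.float32)); return np.array(c)/1000,np.array(s)/1000,ang
E
python3 - <<'E'
from h import *
im=imaging.get_image("top"); a=im["pixels"].astype(int)
print("red",rect(plane_pts(im,redmask(im,(170,195,205,235)),.102)))
m=(a[...,2]>130)&(a[...,0]<90); m[:,:150]=0; m[:,200:]=0; m[:195]=0;m[240:]=0
print("stand",m.sum(),rect(plane_pts(im,m,.062)))
r=models.outline_of("top","cylinder")[0]; print(r["bbox"])
d=im["depth"]; 
# base plate: points by depth with z in 0.006..0.016 near cylinder
P=np.array([at_depth(im,u,v) for v in range(180,222) for u in range(240,285)])
g=P[(P[:,2]>.005)&(P[:,2]<.02)]; print(len(g),rect(g[:,:2]))
# brass coupling
cm=(a[...,0]>150)&(a[...,0]-a[...,2]>40); cm[:210]=0; cm[245:]=0; cm[:,:245]=0; cm[:,280:]=0
c=plane_pts(im,cm,.055); cc=c.mean(0); 
vx,vy,x0,y0=cv2.fitLine((c*1000).astype(np.float32),cv2.DIST_L2,0,.01,.01).ravel(); print("brass",cm.sum(),cc,np.degrees(np.arctan2(vy,vx)),x0,y0)
# screws/knob by depth
for lo,hi,n in((.122,.137,"heads"),(.148,.165,"knob")):
    g=P[(P[:,2]>lo)&(P[:,2]<hi)]; print(n,len(g),g.mean(0),g.min(0),g.max(0))
w=imaging.get_image("wrist"); print("wrist",w["fov_y"],w["cx"],w["cy"],w["world_from_camera"].round(3).tolist())
E
```

```text
red (array([0.46160751, 0.31375076]), array([0.01277554, 0.05983386]), 80.20266723632812)
stand 580 (array([0.46989938, 0.3548382 ]), array([0.15134009, 0.06033089]), 77.58380126953125)
[264.8, 212.6, 37.1, 47.0]
469 (array([0.51670764, 0.0447703 ]), array([0.14872694, 0.15931931]), 0.5007503032684326)
brass 113 [0.43439093 0.05822139] -12.511008 434.39093 58.221394
heads 74 [0.5080681  0.04107037 0.12853795] [0.49140284 0.00385768 0.1220263 ] [0.52491053 0.07788112 0.13642441]
knob 47 [0.50814358 0.04079945 0.15556401] [0.49600455 0.03079564 0.14813296] [0.51923056 0.05069829 0.1625142 ]
wrist 65.70646984690485 254.76850757953525 187.21199406405873 [[0.242, 0.926, 0.29, 0.058], [0.97, -0.232, -0.072, 0.552], [0.001, 0.298, -0.954, 0.373], [0.0, 0.0, 0.0, 1.0]]
```

{"fn": "jog_arm", "kwargs": {
  "plan": "0 0 0 -3.7 -1.34 0 0;0 0 0 -3.7 -1.34 0 0;0 0 0 -3.7 -1.34 0 0;0 0 0 -3.7 -1.34 0 0;0 0 0 -3.7 -1.34 0 0;0 0 0 -3.7 -1.34 0 0;0 0 0 -3.7 -1.34 0 0;0 0 0 -3.7 -1.34 0 0;0 0 0 -3.7 -1.34 0 0;0 0 -4 -3.7 -1.34 0 0"
}}

```text
time_s: 2.23
position: [0.4612, 0.3125, 0.2315]
tool_rot: [[-0.985, 0.174, 0.0], [0.174, 0.985, 0.0], [-0.0, 0.0, -1.0]]
ft_force: [-0.8, -0.3, 0.1]
grip_width: 0.0854
gripper_force: 0.0
```

```bash
cat >> h.py <<'E'
def togo(x,y,z,yaw=None):
    """tool-frame shift (cm) to a world TCP target, and rz (deg) to bring the tool y axis to heading yaw; turn happens after the shift"""
    s=env.observe(); R=s["tool_rot"]; d=R.T@(np.array([x,y,z])-s["position"])*100
    h=np.degrees(np.arctan2(R[1,1],R[0,1])); rz=None if yaw is None else -((yaw-h+180)%360-180)
    print("t",round(s["time_s"],2),"pos",s["position"].round(4),"head",round(h,1),"tilt",np.degrees(R[:2,2]).round(2),"-> shift",d.round(2),"rz",rz,"F",s["ft_force"].round(1),"w",round(s["grip_width"],4),"q6",s["q"][5].round(0))
E
python3 - <<'E'
from h import *
togo(.4616,.3138,.15,80.2)
im=imaging.get_image("wrist"); save(im,"w1.png",scale=1.2)
m=redmask(im); print(m.sum(), rect(plane_pts(im,m,.102,True)))
for q in("key","stand_hole","stand"):
    for r in models.tip_of("wrist",q)[:2]:
        u,v=r["at"]; print(q,r["confidence"],u,v,at_z(im,u,v,.062,True))
E
```

```text
t 2.23 pos [0.4612 0.3125 0.2315] head 80.0 tilt [0.01 0.01] -> shift [-0.01  0.14  8.15] rz -0.24916196827510362 F [-0.8 -0.3  0.1] w 0.0854 q6 -58.0
756 (array([0.56283264, 0.10410883]), array([0.05193073, 0.50193561]), 25.318592071533203)
key 0.93 256.8 239.5 [0.54479164 0.30035402 0.062     ]
key 0.89 256.0 167.8 [0.45977003 0.31435143 0.062     ]
stand_hole 0.89 256.4 172.6 [0.46510423 0.31385073 0.062     ]
stand_hole 0.49 46.6 252.1 [ 0.52594655 -0.00925966  0.062     ]
stand 0.64 286.1 159.5 [0.45630386 0.34774287 0.062     ]
```

View pics/w1.png

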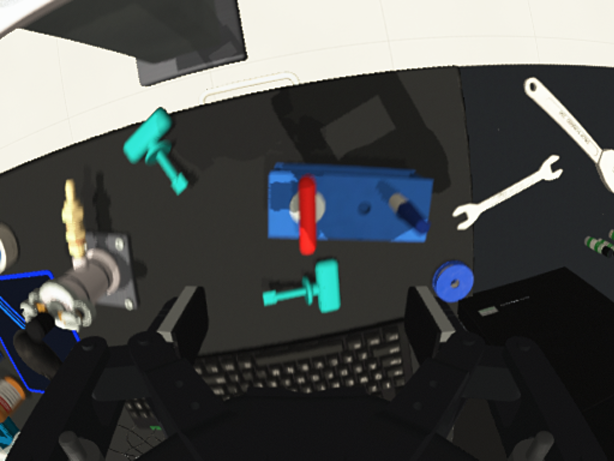

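The view shows the red bar between the fingers at about col 256, rows 150–210 (unscaled), parallel to the pads, with a teal key beside it. The lateral fit agrees to about 2 mm, so I'll descend and grip.

{"fn": "jog_arm", "kwargs": {
  "plan": "0 0 0 0 0.14 3.5 110;0 0 0 0 0 3.5 110;0 0 0 0 0 3.5 110;0 0 0 0 0 3 110;0 0 0 0 0 1.5 110;0 0 0 0 0 1 110;0 0 0 0 0 0 110;0 0 0 0 0 0 200;0 0 0 0 0 0 255;0 0 0 0 0 0 255",
  "grip_force": 60
}}

```text
time_s: 3.27
position: [0.4605, 0.3157, 0.0728]
tool_rot: [[-0.985, 0.174, 0.002], [0.174, 0.985, 0.001], [-0.002, 0.001, -1.0]]
ft_force: [-3.6, -0.2, 24.4]
grip_width: 0.0134
gripper_force: 52.7
```

{"fn": "jog_arm", "kwargs": {
  "plan": "0 0 0 0 0 0 255;0 0 0 0 0 0 255;0 0 0 0 0 0 255;0 0 0 0 0 0 255"
}}

```text
time_s: 3.6
position: [0.4605, 0.3157, 0.0729]
tool_rot: [[-0.985, 0.174, 0.002], [0.174, 0.985, 0.001], [-0.002, 0.002, -1.0]]
ft_force: [-2.2, 0.6, 6.7]
grip_width: 0.0134
gripper_force: 58.9
```

```bash
python3 - <<'E'
from h import *
togo(.4616,.3138,.15,80.2)
E
```

```text
t 3.6 pos [0.4605 0.3157 0.0729] head 80.0 tilt [0.14 0.08] -> shift [-0.15 -0.16 -7.71] rz -0.22680327257143063 F [-2.2  0.6  6.7] w 0.0134 q6 -58.0
```

{"fn": "jog_arm", "kwargs": {
  "plan": "0 0 0 0 0 -1 255;0 0 0 0 0 -2 255;0 0 0 0 0 -3.5 255;0 0 0 0 0 -3.5 255;0 0 0 0 0 -3.5 255;0 0 0 0 0 -3.5 255;0 0 0 0 0 0 255"
}}

```text
time_s: 4.18
position: [0.4618, 0.3161, 0.2493]
tool_rot: [[-0.985, 0.174, 0.012], [0.174, 0.985, 0.005], [-0.011, 0.007, -1.0]]
ft_force: [-0.3, -0.1, -1.4]
grip_width: 0.013
gripper_force: 58.4
```

{"fn": "jog_arm", "kwargs": {
  "plan": "0 0 0 -1 -2.4 0 255;0 0 0 -1.5 -3.6 0 255;0 0 0 -1.5 -3.6 0 255;0 0 0 -1.5 -3.6 0 255;0 0 0 -1.5 -3.6 0 255;0 0 0 -1.5 -3.6 0 255;0 0 0 -1.15 -2.85 0 255;0 0 6.5 0 0 0 255;0 0 7 0 0 0 255;0 0 7 0 0 0 255"
}}

```text
time_s: 5.02
position: [0.5144, 0.0687, 0.2416]
tool_rot: [[-0.858, 0.514, -0.0], [0.514, 0.858, -0.0], [0.0, -0.0, -1.0]]
ft_force: [0.5, 0.1, -0.8]
grip_width: 0.0131
gripper_force: 58.5
```

{"fn": "jog_arm", "kwargs": {
  "plan": "0 0 7 0 0 0 255;0 0 7 0 0 0 255;0 0 7 0 0 0 255;0 0 7 0 0 0 255;0 0 7 0 0 0 255;0 0 7 0 0 0 255;0 0 7 0 0 0 255;0 0 7 0 0 0 255;0 0 7 0 0 0 255;0 0 7 0 0 0 255"
}}

```text
time_s: 5.85
position: [0.5143, 0.0695, 0.2416]
tool_rot: [[0.189, 0.982, 0.0], [0.982, -0.189, -0.0], [-0.0, 0.0, -1.0]]
ft_force: [0.1, 0.3, -0.4]
grip_width: 0.0131
gripper_force: 58.5
```

{"fn": "jog_arm", "kwargs": {
  "plan": "0 0 3 0 0 0 255;0 0 0 0 0 0 255;0 0 0 0 0 0 255"
}}

```text
time_s: 6.1
position: [0.5144, 0.0695, 0.2416]
tool_rot: [[0.232, 0.973, 0.0], [0.973, -0.232, -0.0], [0.0, 0.0, -1.0]]
ft_force: [0.4, -0.1, 0.0]
grip_width: 0.0132
gripper_force: 58.5
```

```bash
python3 - <<'E'
from h import *
togo(.515,.070,.22,-13)
im=imaging.get_image("wrist"); save(im,"w2.png",scale=1.5)
m=redmask(im)
for q,z in(("key",.2),("key_tip",.19),("screw_a",.13),("knob",.143),("mouth",.11)):
    for r in models.tip_of("wrist",q)[:3]:
        u,v=r["at"]; print(q,round(r["confidence"],2),u,v,at_z(im,u,v,z,True).round(4),at_depth(im,u,v,True).round(4))
E
```

```text
t 6.1 pos [0.5144 0.0695 0.2416] head -13.4 tilt [ 0.01 -0.  ] -> shift [0.06 0.05 2.16] rz -0.4181156315437704 F [ 0.4 -0.1  0. ] w 0.0132 q6 8.0
key 0.78 140.6 109.6 [0.459  0.1559 0.2   ] [0.3877 0.1676 0.0195]
key 0.68 259.4 238.8 [0.5124 0.0513 0.2   ] [0.5196 0.0865 0.2697]
key_tip 0.58 160.5 80.9 [0.4739 0.171  0.19  ] [0.4257 0.1936 0.0279]
key_tip 0.52 259.3 10.2 [0.5476 0.1999 0.19  ] [0.5612 0.2467 0.0286]
screw_a 0.89 256.6 183.0 [0.5154 0.0705 0.13  ] [0.5149 0.0682 0.1223]
knob 0.65 256.4 217.7 [0.5087 0.0434 0.143 ] [0.5205 0.096  0.2688]
knob 0.62 245.7 296.4 [ 0.4782 -0.0391  0.143 ] [0.5059 0.0565 0.2685]
mouth 0.55 258.1 205.6 [0.5102 0.0418 0.11  ] [0.5217 0.0972 0.2583]
```

View pics/w2.png

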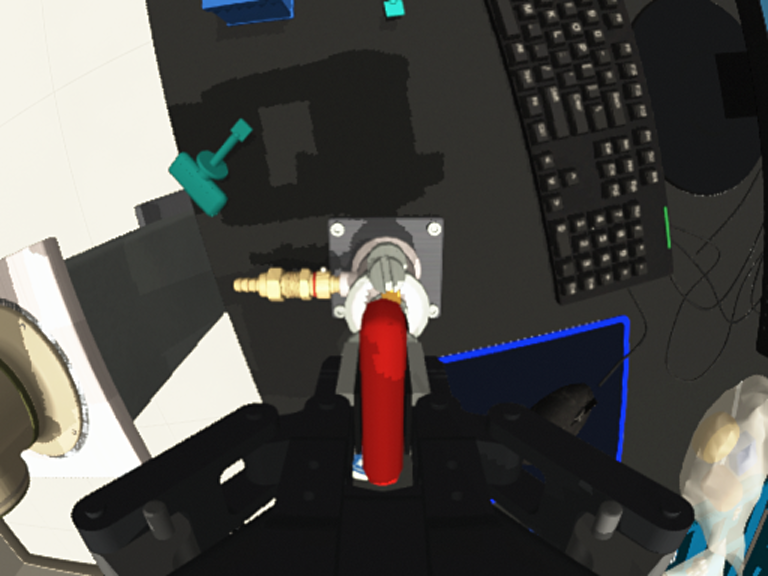

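```bash
python3 - <<'E'
from h import *
w=imaging.get_image("wrist"); s=imaging.get_image("scene"); t=imaging.get_image("top")
c=lambda im,b,k:cv2.resize(im["pixels"][b[1]:b[3],b[0]:b[2],::-1],(400,400) if k else (400,400),interpolation=cv2.INTER_CUBIC)
uv=(235,180)
cv2.imwrite("pics/m3.png",np.hstack([c(w,(215,140,295,220),1),c(s,(190,130,290,230),1)]))
P=plane_pts(t,redmask(t,(240,170,290,220)),.2707); print("red",len(P),rect(P))
togo(.515,.07,.22,-13)
E
```

```text
Traceback (most recent call last):
  File "h.py", line 28, in rect
    (c,s,ang)=cv2.minAreaRect((P*1000).astype(np.float32)); return np.array(c)/1000,np.array(s)/1000,ang
              ~~~~~~~~~~~~~~~^^^^^^^^^^^^^^^^^^^^^^^^^^^^^
cv2.error: OpenCV(4.12.0) /io/opencv/modules/imgproc/src/convhull.cpp:143: error: (-215:Assertion failed) total >= 0 && (depth == CV_32F || depth == CV_32S) in function 'convexHull'
```

View pics/m3.png

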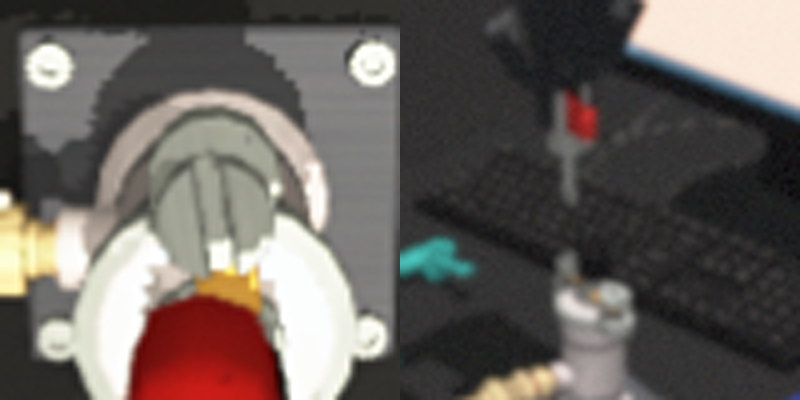

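The crop shows the slot of screw a running from (205,155) to (222,270), about 6–8° anticlockwise of the key's current heading. In the right half the key hangs straight in the grip. I'll make a small correction and lower it.

{"fn": "jog_arm", "kwargs": {
  "plan": "0 0 0 0.2 0.14 1 255;0 0 -5 0 0 2 255;0 0 0 0 0 1.5 255;0 0 0 0 0 0.5 255;0 0 0 0 0 0.2 255;0 0 0 0 0 0.2 255;0 0 0 0 0 0.1 255;0 0 0 0 0 0 255;0 0 0 0 0 0 255"
}}

```text
time_s: 7.3
position: [0.5166, 0.0711, 0.1868]
tool_rot: [[0.148, 0.989, 0.001], [0.989, -0.148, -0.0], [0.0, 0.001, -1.0]]
ft_force: [0.3, -0.5, -1.3]
grip_width: 0.0128
gripper_force: 58.6
```

```bash
python3 - <<'E'
from h import *
togo(.515,.07,.1845,-8)
w=imaging.get_image("wrist"); s=imaging.get_image("scene")
c=lambda im,b:cv2.resize(im["pixels"][b[1]:b[3],b[0]:b[2],::-1],(400,400),interpolation=cv2.INTER_CUBIC)
cv2.imwrite("pics/m4.png",np.hstack([c(w,(215,150,295,230)),c(s,(205,165,265,225))]))
E
```

```text
t 7.3 pos [0.5166 0.0711 0.1868] head -8.5 tilt [ 0.06 -0.01] -> shift [-0.14 -0.15  0.23] rz -0.5319381935345575 F [ 0.3 -0.5 -1.3] w 0.0128 q6 3.0
```

View pics/m4.png

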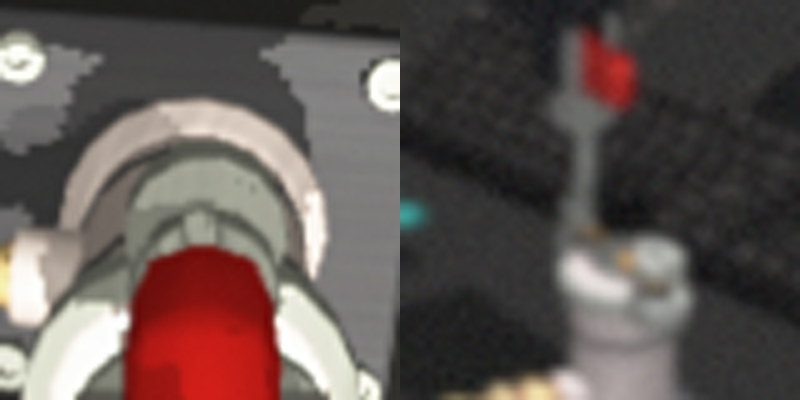

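The key is in line with the slot. The tip is about 2 mm into the flare and no force shows, so I'll lower it the rest of the way.

{"fn": "jog_arm", "kwargs": {
  "plan": "0 0 0 0 0 0.1 255;0 0 0 0 0 0.1 255;0 0 0 0 0 0.1 255;0 0 0 0 0 0 255;0 0 0 0 0 0 255;0 0 0 0 0 0 255"
}}

```text
time_s: 7.9
position: [0.5165, 0.0711, 0.1833]
tool_rot: [[0.148, 0.989, 0.0], [0.989, -0.148, -0.0], [-0.0, 0.0, -1.0]]
ft_force: [0.8, -0.2, -0.7]
grip_width: 0.0131
gripper_force: 58.5
```

{"fn": "jog_arm", "kwargs": {
  "plan": "0 0 -5 0 0 0 255;0 0 -5 0 0 0 255;0 0 -5 0 0 0 255;0 0 -5 0 0 0 255;0 0 -5 0 0 0 255;0 0 -5 0 0 0 255;0 0 -5 0 0 0 255;0 0 -5 0 0 0 255;0 0 0 0 0 0 255"
}}

```text
time_s: 8.65
position: [0.5159, 0.071, 0.1833]
tool_rot: [[-0.525, 0.851, -0.001], [0.851, 0.525, -0.0], [0.0, -0.001, -1.0]]
ft_force: [-1.9, -1.1, 0.4]
grip_width: 0.0131
gripper_force: 58.8
```

```bash
python3 - <<'E'
from h import *
togo(.515,.07,.1845,-8); print(env.observe()["wrist_torque"])
E
```

```text
t 8.65 pos [0.5159 0.071  0.1833] head 31.6 tilt [-0.08 -0.02] -> shift [-0.04 -0.13 -0.12] rz 39.64447386164653 F [-1.9 -1.1  0.4] w 0.0131 q6 -37.0
[-0.28819479  0.41981311 -0.05623985]
```

The wrist torque is -0.056 N m, so the screw is turning. I'll continue.

{"fn": "jog_arm", "kwargs": {
  "plan": "0 0 -5 0 0 0 255;0 0 -5 0 0 0 255;0 0 -5 0 0 0 255;0 0 -5 0 0 0 255;0 0 -5 0 0 0 255;0 0 -5 0 0 0 255;0 0 -5 0 0 0 255;0 0 -5 0 0 0 255;0 0 -4 0 0 0 255;0 0 0 0 0 0 255"
}}

```text
time_s: 9.48
position: [0.5154, 0.0701, 0.1832]
tool_rot: [[-0.968, 0.25, -0.003], [0.25, 0.968, -0.002], [0.002, -0.003, -1.0]]
ft_force: [-4.1, -5.4, 1.7]
grip_width: 0.0131
gripper_force: 59.1
```

```bash
python3 - <<'E'
from h import *
togo(.515,.07,.1845,-8); print(env.observe()["wrist_torque"])
s=imaging.get_image("scene")
save(s,"s5.png",(205,160,275,225),6)
E
```

```text
t 9.48 pos [0.5154 0.0701 0.1832] head 75.5 tilt [-0.16 -0.14] -> shift [ 0.04 -0.02 -0.13] rz 83.50862270385937 F [-4.1 -5.4  1.7] w 0.0131 q6 -81.0
[-1.33927857  1.0359836  -0.01548114]
```

View pics/s5.png

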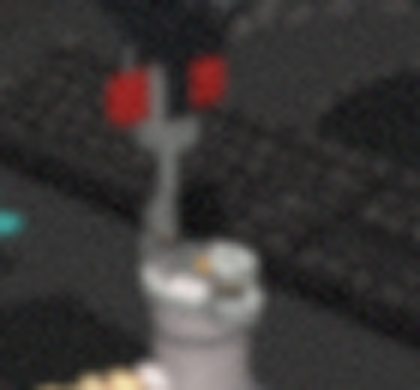

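{"fn": "jog_arm", "kwargs": {
  "plan": "0 0 5 0 0 0 255;0 0 0 0 0 -0.3 255;0 0 0 0 0 -0.6 255;0 0 0 0 0 -2 255;0 0 0 0 0 -2.5 255;0 0 7 0 0 -0.6 255;0 0 7 0 0 0 255;0 0 7 0 0 0 255;0 0 7 0 0 0 255;0 0 7 0 0 0 255"
}}

```text
time_s: 10.37
position: [0.5168, 0.0715, 0.2442]
tool_rot: [[-0.576, 0.817, 0.002], [0.817, 0.576, 0.001], [-0.0, 0.002, -1.0]]
ft_force: [0.2, 0.2, -1.5]
grip_width: 0.0132
gripper_force: 58.8
```

{"fn": "jog_arm", "kwargs": {
  "plan": "0 0 7 0 0 0 255;0 0 7 0 0 0 255;0 0 7 0 0 0 255;0 0 7 0 0 0 255;0 0 7 0 0 0 255;0 0 7 0 0 0 255;0 0 6 0 0 0 255;0 0 0 -3 0 0 255;0 0 0 -3 0 0 255;0 0 0 0 0 0 255"
}}

```text
time_s: 11.2
position: [0.5033, 0.0096, 0.2441]
tool_rot: [[0.218, 0.976, 0.002], [0.976, -0.218, -0.001], [-0.0, 0.002, -1.0]]
ft_force: [0.4, 0.1, -0.1]
grip_width: 0.0126
gripper_force: 58.8
```

{"fn": "jog_arm", "kwargs": {
  "plan": "0 0 0 0 0 0 255;0 0 0 0 0 0 255;0 0 0 0 0 0 255"
}}

```text
time_s: 11.45
position: [0.5037, 0.0134, 0.2436]
tool_rot: [[0.216, 0.976, 0.001], [0.976, -0.216, 0.0], [0.001, 0.001, -1.0]]
ft_force: [-0.3, -0.5, -0.9]
grip_width: 0.0135
gripper_force: 58.8
```

```bash
python3 - <<'E'
from h import *
togo(.503,.0126,.22,-13)
w=imaging.get_image("wrist"); s=imaging.get_image("scene")
for q,z in(("screw_b",.13),("mouth",.11)):
    for r in models.tip_of("wrist",q)[:3]:
        u,v=r["at"]; print(q,round(r["confidence"],2),u,v,at_z(w,u,v,z,True).round(4))
c=lambda im,b:cv2.resize(im["pixels"][b[1]:b[3],b[0]:b[2],::-1],(400,400),interpolation=cv2.INTER_CUBIC)
cv2.imwrite("pics/m6.png",np.hstack([c(w,(205,110,305,210)),c(s,(205,145,275,215))]))
E
```

```text
t 11.45 pos [0.5037 0.0134 0.2436] head -12.5 tilt [0.05 0.02] -> shift [-0.09 -0.05  2.36] rz 0.5472516018004399 F [-0.3 -0.5 -0.9] w 0.0135 q6 0.0
screw_b 0.74 251.4 146.3 [0.5073 0.0472 0.13  ]
screw_b 0.71 257.9 190.5 [0.5042 0.0067 0.13  ]
screw_b 0.62 255.9 118.7 [0.5163 0.0699 0.13  ]
mouth 0.94 257.1 149.9 [0.5108 0.0395 0.11  ]
```

View pics/m6.png

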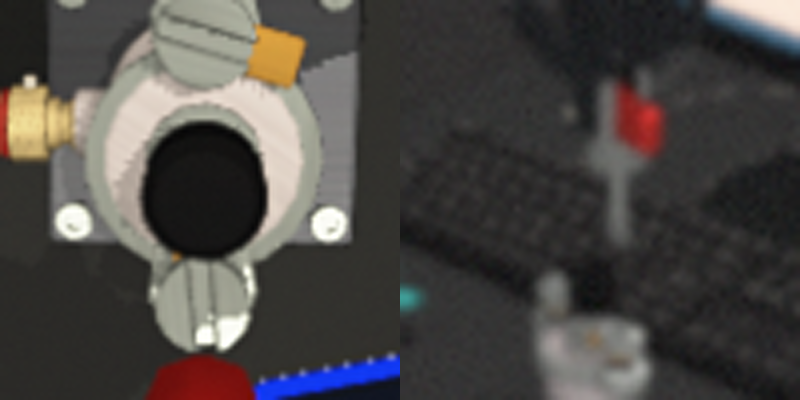

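Screw a's tab now points sideways, at crop (278,55), so it has turned about 77° (1.34 rad). Screw b's head is at crop (205,303) with its slot tilted about 6°, almost in line with the key.

{"fn": "jog_arm", "kwargs": {
  "plan": "0 0 0 -0.1 0 1.5 255;0 0 -5 0 0 2 255;0 0 0 0 0 1.2 255;0 0 0 0 0 0.4 255;0 0 0 0 0 0.3 255;0 0 0 0 0 0.2 255;0 0 0 0 0 0 255;0 0 0 0 0 0 255"
}}

```text
time_s: 12.32
position: [0.5035, 0.0116, 0.1879]
tool_rot: [[0.131, 0.991, 0.001], [0.991, -0.131, -0.0], [-0.0, 0.001, -1.0]]
ft_force: [0.0, 0.1, -0.6]
grip_width: 0.0134
gripper_force: 58.8
```

{"fn": "jog_arm", "kwargs": {
  "plan": "0 0 0 0 0 0.1 255;0 0 0 0 0 0.1 255;0 0 0 0 0 0.1 255;0 0 0 0 0 0.1 255;0 0 0 0 0 0 255;0 0 0 0 0 0 255"
}}

```text
time_s: 12.82
position: [0.5032, 0.0116, 0.1833]
tool_rot: [[0.131, 0.991, -0.0], [0.991, -0.131, 0.0], [-0.0, -0.0, -1.0]]
ft_force: [0.5, 0.1, -0.7]
grip_width: 0.0133
gripper_force: 58.8
```

```bash
python3 - <<'E'
from h import *
togo(.503,.0126,.1835,-8)
w=imaging.get_image("wrist"); s=imaging.get_image("scene")
c=lambda im,b:cv2.resize(im["pixels"][b[1]:b[3],b[0]:b[2],::-1],(400,400),interpolation=cv2.INTER_CUBIC)
cv2.imwrite("pics/m7.png",np.hstack([c(w,(205,110,305,210)),c(s,(205,165,275,235))]))
E
```

```text
t 12.82 pos [0.5032 0.0116 0.1833] head -7.5 tilt [-0.01  0.  ] -> shift [ 0.1  -0.03 -0.02] rz 0.47290660383868044 F [ 0.5  0.1 -0.7] w 0.0133 q6 -5.0
```

The blade is in, at the same depth as for screw a and with no load. Now I'll turn it.

{"fn": "jog_arm", "kwargs": {
  "plan": "0 0 -5 0 0 0 255;0 0 -5 0 0 0 255;0 0 -5 0 0 0 255;0 0 -5 0 0 0 255;0 0 -5 0 0 0 255;0 0 -5 0 0 0 255;0 0 -5 0 0 0 255;0 0 -5 0 0 0 255;0 0 0 0 0 0 255"
}}

```text
time_s: 13.67
position: [0.5028, 0.0114, 0.1833]
tool_rot: [[-0.539, 0.842, -0.001], [0.842, 0.539, -0.001], [0.0, -0.001, -1.0]]
ft_force: [-3.0, -2.5, 1.0]
grip_width: 0.013
gripper_force: 59.0
```

```bash
python3 - <<'E'
from h import *
togo(.503,.0126,.1835,-8); print(env.observe()["wrist_torque"])
E
```

```text
t 13.67 pos [0.5028 0.0114 0.1833] head 32.6 tilt [-0.06 -0.03] -> shift [ 0.09  0.08 -0.02] rz 40.64106311713286 F [-3.  -2.5  1. ] w 0.013 q6 -45.0
[-0.39402012  0.55543281 -0.03720941]
```

{"fn": "jog_arm", "kwargs": {
  "plan": "0 0 -5 0 0 0 255;0 0 -5 0 0 0 255;0 0 -5 0 0 0 255;0 0 -5 0 0 0 255;0 0 -5 0 0 0 255;0 0 -5 0 0 0 255;0 0 -5 0 0 0 255;0 0 -5 0 0 0 255;0 0 -3 0 0 0 255;0 0 0 0 0 0 255"
}}

```text
time_s: 14.5
position: [0.5027, 0.0108, 0.1833]
tool_rot: [[-0.968, 0.251, -0.001], [0.251, 0.968, -0.002], [0.001, -0.002, -1.0]]
ft_force: [-2.2, -3.6, -0.2]
grip_width: 0.013
gripper_force: 59.0
```

{"fn": "jog_arm", "kwargs": {
  "plan": "0 0 5 0 0 0 255;0 0 0 0 0 -0.3 255;0 0 0 0 0 -0.6 255;0 0 0 0 0 -2 255;0 0 0 0 0 -2.5 255;0 0 0 0 0 -1.6 255;0 0 0 -0.6 0 0 255;0 0 0 0 0 0 255;0 0 0 0 0 0 255;0 0 0 0 0 0 255"
}}

```text
time_s: 15.33
position: [0.5085, 0.0097, 0.2521]
tool_rot: [[-0.943, 0.334, -0.002], [0.334, 0.943, 0.001], [0.002, -0.0, -1.0]]
ft_force: [-0.0, 0.3, -0.6]
grip_width: 0.0133
gripper_force: 58.8
```

```bash
python3 - <<'E'
from h import *
togo(.4613,.3158,.26,80)
t=imaging.get_image("top"); s=imaging.get_image("scene")
w=imaging.get_image("wrist")
c=lambda im,b:cv2.resize(im["pixels"][b[1]:b[3],b[0]:b[2],::-1],(400,400),interpolation=cv2.INTER_CUBIC)
cv2.imwrite("pics/m8.png",np.hstack([c(w,(130,130,290,290)),c(s,(205,155,275,225))]))
E
```

```text
t 15.33 pos [0.5085 0.0097 0.2521] head 70.5 tilt [-0.13  0.04] -> shift [14.67 27.27 -0.76] rz -9.51187060198896 F [-0.   0.3 -0.6] w 0.0133 q6 -83.0
```

View pics/m8.png

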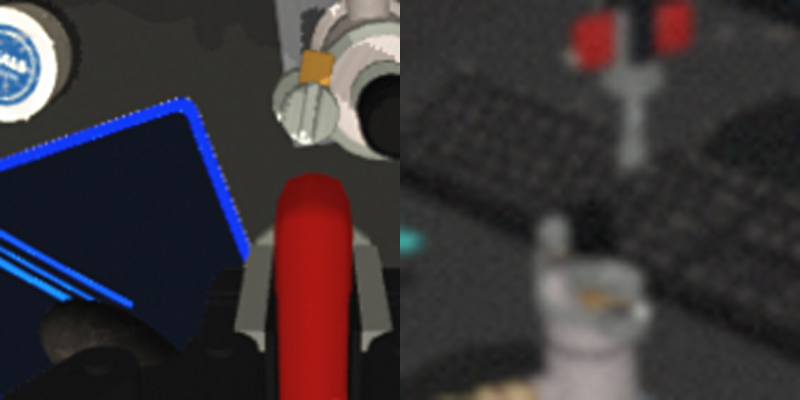

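Screw b's tab, at crop (317,68), is turned aside just like screw a's, so both are clear. Now I'll take the key back.

{"fn": "jog_arm", "kwargs": {
  "plan": "0 0 0 1.2 2.2 0 255;0 0 0 1.92 3.58 0 255;0 0 0 1.92 3.58 0 255;0 0 0 1.92 3.58 0 255;0 0 0 1.92 3.58 0 255;0 0 0 1.92 3.58 0 255;0 0 0 1.92 3.58 0 255;0 0 0 1.92 3.58 0 255;0 0 -5 0 0 0 255;0 0 -4.5 0 0 0 255"
}}

```text
time_s: 16.32
position: [0.461, 0.3176, 0.2526]
tool_rot: [[-0.986, 0.166, -0.001], [0.166, 0.986, -0.0], [0.001, -0.0, -1.0]]
ft_force: [0.0, -0.6, -1.5]
grip_width: 0.0132
gripper_force: 58.9
```

{"fn": "jog_arm", "kwargs": {
  "plan": "0 0 0 0 0 0 255;0 0 0 0 0 0 255;0 0 0 0 0 0 255"
}}

```text
time_s: 16.57
position: [0.4621, 0.3151, 0.2532]
tool_rot: [[-0.984, 0.177, -0.0], [0.177, 0.984, -0.0], [0.0, -0.0, -1.0]]
ft_force: [-1.0, -0.0, -0.4]
grip_width: 0.013
gripper_force: 58.9
```

```bash
python3 - <<'E'
from h import *
togo(.4613,.3158,.13,80)
w=imaging.get_image("wrist"); t=imaging.get_image("top")
r=models.tip_of("wrist","stand_hole")
for q in r[:3]: u,v=q["at"]; print(q["confidence"],u,v,at_z(w,u,v,.062,True))
P=plane_pts(t,redmask(t,(150,170,210,235)),env.observe()["position"][2]+.029); print("red",len(P),rect(P) if len(P) else 0)
hole=[.4613,.3158]
a=w["pixels"].astype(int); m=((a[...,2]>110)&(a[...,0]<90)&(a[...,2]-a[...,1]>40)).astype(np.uint8)
n,l,st,ce=cv2.connectedComponentsWithStats(m); k=max(range(1,n),key=lambda i:st[i,4]); print(st[k],ce[k])
save(w,"w9.png",(180,90,340,230),4)
E
```

```text
t 16.57 pos [0.4621 0.3151 0.2532] head 79.8 tilt [-0.02 -0.01] -> shift [ 0.08  0.06 12.32] rz -0.18815065641734918 F [-1.  -0.  -0.4] w 0.013 q6 -58.0
0.86 254.1 168.9 [0.4666041  0.31372072 0.062     ]
red 0 0
[ 224  138  129   56 5423] [283.62566845 165.96238245]
```

View pics/w9.png

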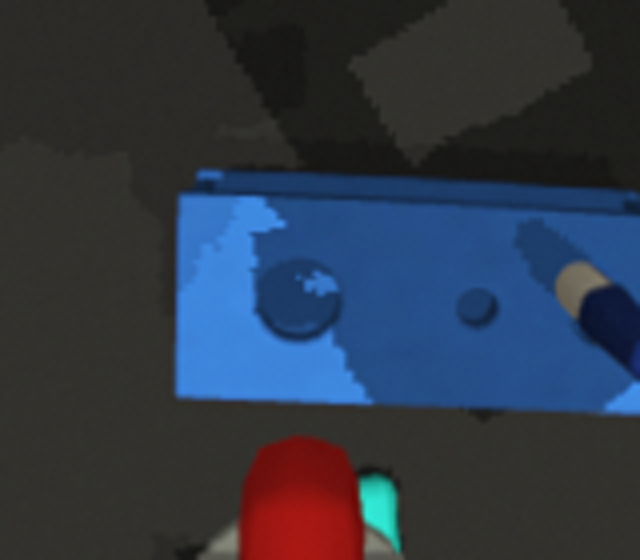

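The hole is at crop (298,299), which gives about (0.462, 0.315), right under the key. I'll lower it in.

{"fn": "jog_arm", "kwargs": {
  "plan": "0 0 0 0 0 3 255;0 0 0 0 0 3.5 255;0 0 0 0 0 3.5 255;0 0 0 0 0 2 255;0 0 0 0 0 1 255;0 0 0 0 0 1 255;0 0 0 0 0 1 255;0 0 0 0 0 1 255;0 0 0 0 0 0 255;0 0 0 0 0 0 255"
}}

```text
time_s: 17.55
position: [0.4621, 0.3155, 0.0935]
tool_rot: [[-0.985, 0.174, 0.0], [0.174, 0.985, 0.0], [-0.0, 0.0, -1.0]]
ft_force: [-0.2, -0.4, -0.5]
grip_width: 0.0134
gripper_force: 58.9
```

{"fn": "jog_arm", "kwargs": {
  "plan": "0 0 0 0 0 1 255;0 0 0 0 0 0.6 255;0 0 0 0 0 0.2 255;0 0 0 0 0 0.2 255;0 0 0 0 0 0 255;0 0 0 0 0 0 255"
}}

```text
time_s: 18.05
position: [0.4621, 0.3155, 0.0734]
tool_rot: [[-0.985, 0.174, 0.0], [0.174, 0.985, 0.0], [-0.0, 0.0, -1.0]]
ft_force: [0.4, -0.8, -1.1]
grip_width: 0.0132
gripper_force: 59.2
```

{"fn": "jog_arm", "kwargs": {
  "plan": "0 0 0 0 0 0.05 255;0 0 0 0 0 0 200;0 0 0 0 0 0 150;0 0 0 0 0 0 110;0 0 0 0 0 0 110;0 0 0 0 0 0 110;0 0 0 0 0 0 110"
}}

```text
time_s: 18.63
position: [0.462, 0.3155, 0.0729]
tool_rot: [[-0.985, 0.174, 0.0], [0.174, 0.985, 0.0], [-0.0, 0.0, -1.0]]
ft_force: [-1.2, 0.4, 0.3]
grip_width: 0.0488
gripper_force: 0.0
```

{"fn": "jog_arm", "kwargs": {
  "plan": "0 0 0 0 0 -1 110;0 0 0 0 0 -2 110;0 0 0 0 0 -3.5 110;0 0 0 0 0 -3.5 110;0 0 0 0 0 -3.5 110;0 0 0 0 0 -3.5 110;0 0 0 0 0 0 110;0 0 0 0 0 0 110;0 0 0 0 0 0 110"
}}

```text
time_s: 19.38
position: [0.4616, 0.3153, 0.2426]
tool_rot: [[-0.985, 0.174, -0.001], [0.174, 0.985, -0.0], [0.001, -0.0, -1.0]]
ft_force: [0.7, -0.2, -0.6]
grip_width: 0.0489
gripper_force: 0.0
```

```bash
python3 - <<'E'
from h import *
togo(.508,.0415,.245,-13)
t=imaging.get_image("top"); w=imaging.get_image("wrist"); 
P=plane_pts(t,redmask(t,(160,190,210,235)),.102); print("red",len(P),rect(P) if len(P) else 0)
P=np.array([at_depth(w,u,v,True) for v,u in zip(*np.nonzero(redmask(w))) if 200<u<310 and 120<v<240]); print(len(P), rect(P[P[:,2]>.095][:,:2]), np.percentile(P[:,2],[5,50,95]))
E
```

```text
t 19.38 pos [0.4616 0.3153 0.2426] head 80.0 tilt [-0.04 -0.02] -> shift [ -9.34 -26.15  -0.23] rz 92.97343946355208 F [ 0.7 -0.2 -0.6] w 0.0489 q6 -58.0
red 15 (array([0.48226672, 0.31020084]), array([0.01714701, 0.00684624]), 1.5795838832855225)
717 (array([0.44001807, 0.31897195]), array([0.01239331, 0.11036687]), 80.35362243652344) [0.09714132 0.10010794 0.1017819 ]
```

The key's handle top reads 0.100–0.102 m all along, so it is seated upright and released. Now the plunger.

{"fn": "jog_arm", "kwargs": {
  "plan": "0 0 0 -0.7 -1.9 0 110;0 0 0 -1.2 -3.4 0 110;0 0 0 -1.25 -3.5 0 110;0 0 0 -1.25 -3.5 0 110;0 0 0 -1.25 -3.5 0 110;0 0 0 -1.25 -3.5 0 110;0 0 0 -1.25 -3.5 0 110;0 0 0 -1.2 -3.35 0 110;0 0 7 0 0 0 110;0 0 7 0 0 0 110"
}}

```text
time_s: 20.32
position: [0.5085, 0.0397, 0.2416]
tool_rot: [[-0.91, 0.415, -0.003], [0.415, 0.91, 0.0], [0.003, -0.001, -1.0]]
ft_force: [-0.4, 0.9, 0.0]
grip_width: 0.0486
gripper_force: 0.0
```

{"fn": "jog_arm", "kwargs": {
  "plan": "0 0 7 0 0 0 110;0 0 7 0 0 0 110;0 0 7 0 0 0 110;0 0 7 0 0 0 110;0 0 7 0 0 0 110;0 0 7 0 0 0 110;0 0 7 0 0 0 110;0 0 7 0 0 0 110;0 0 7 0 0 0 110;0 0 7 0 0 0 110"
}}

```text
time_s: 21.15
position: [0.5081, 0.0417, 0.2417]
tool_rot: [[0.076, 0.997, -0.003], [0.997, -0.076, 0.0], [0.0, -0.003, -1.0]]
ft_force: [0.3, -0.9, -0.0]
grip_width: 0.0486
gripper_force: 0.0
```

{"fn": "jog_arm", "kwargs": {
  "plan": "0 0 7 0 0 0 110;0 0 2 0 0 0 110;0 0 0 0 0 0 110;0 0 0 0 0 0 110;0 0 0 0 0 0 110"
}}

```text
time_s: 21.57
position: [0.5083, 0.0417, 0.2423]
tool_rot: [[0.224, 0.975, -0.001], [0.975, -0.224, 0.0], [-0.0, -0.001, -1.0]]
ft_force: [0.3, 0.4, -0.3]
grip_width: 0.0486
gripper_force: 0.0
```

```bash
python3 - <<'E'
from h import *
togo(.509,.041,.127,-13)
w=imaging.get_image("wrist")
for q,z in(("screw_a",.13),("knob",.143),("mouth",.11)):
    for r in models.tip_of("wrist",q)[:2]:
        u,v=r["at"]; print(q,round(r["confidence"],2),u,v,at_z(w,u,v,z,True).round(4))
g=w["pixels"].max(2); m=(g<60).astype(np.uint8); m[:, :210]=0;m[:,300:]=0;m[:130]=0;m[230:]=0
P=np.array([at_depth(w,u,v,True) for v in range(130,235) for u in range(210,300)]); k=P[(P[:,2]>.148)&(P[:,2]<.165)&(abs(P[:,0]-.509)<.03)&(abs(P[:,1]-.041)<.03)]
print(len(k),k.mean(0),rect(k[:,:2]))
cv2.imwrite("pics/w10.png",cv2.resize(w["pixels"][90:290,170:340,::-1],None,fx=3,fy=3,interpolation=cv2.INTER_CUBIC))
E
```

```text
t 21.57 pos [0.5083 0.0417 0.2423] head -12.9 tilt [-0.06  0.01] -> shift [-0.05  0.09 11.53] rz 0.05086507657128436 F [ 0.3  0.4 -0.3] w 0.0486 q6 4.0
screw_a 0.76 255.2 218.7 [0.5002 0.009  0.13  ]
screw_a 0.58 258.0 150.3 [0.5169 0.071  0.13  ]
knob 0.77 257.2 189.4 [0.5092 0.0406 0.143 ]
knob 0.56 255.3 155.7 [0.5141 0.0694 0.143 ]
mouth 0.68 255.7 174.9 [0.5089 0.0447 0.11  ]
769 [0.5094193  0.04099787 0.15426292] (array([0.50922998, 0.03988602]), array([0.02522353, 0.02572495]), 73.05429077148438)
```

View pics/w10.png

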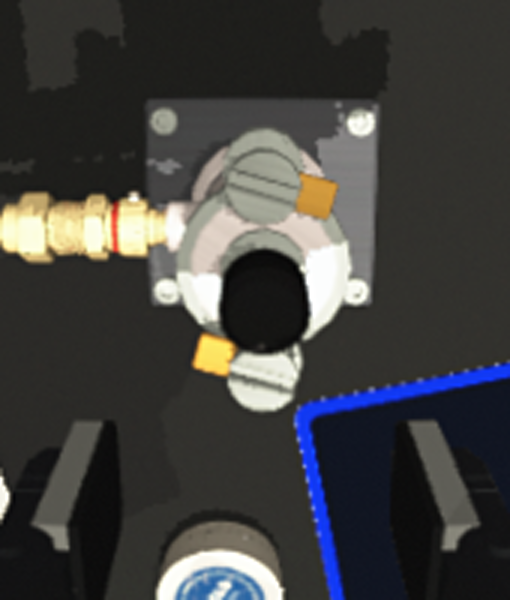

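Both tabs are turned aside, at crop (317,196) for a and (214,355) for b. The knob is at crop (265,300), which puts it at about (0.509, 0.0405), centred between the fingers. I'll descend.

{"fn": "jog_arm", "kwargs": {
  "plan": "0 0 0 -0.1 0.09 3 110;0 0 0 0 0 3.5 110;0 0 0 0 0 2.5 110;0 0 0 0 0 1 110;0 0 0 0 0 0.8 110;0 0 0 0 0 0.6 110;0 0 0 0 0 0 120;0 0 0 0 0 0 130;0 0 0 0 0 0 140",
  "grip_force": 22
}}

```text
time_s: 22.52
position: [0.5096, 0.0404, 0.1297]
tool_rot: [[0.225, 0.974, 0.002], [0.974, -0.225, -0.0], [0.0, 0.002, -1.0]]
ft_force: [0.1, 0.1, -0.4]
grip_width: 0.0386
gripper_force: 0.0
```

{"fn": "jog_arm", "kwargs": {
  "plan": "0 0 0 0 0 0 150;0 0 0 0 0 0 160;0 0 0 0 0 0 168;0 0 0 0 0 0 174;0 0 0 0 0 0 180;0 0 0 0 0 0 190;0 0 0 0 0 0 210;0 0 0 0 0 0 230;0 0 0 0 0 0 230",
  "grip_force": 22
}}

```text
time_s: 23.27
position: [0.5098, 0.0404, 0.1293]
tool_rot: [[0.225, 0.974, 0.002], [0.974, -0.225, -0.0], [0.0, 0.002, -1.0]]
ft_force: [3.0, -0.9, 5.4]
grip_width: 0.0253
gripper_force: 22.1
```

```bash
python3 - <<'E'
from h import *
togo(.509,.041,.1285,-13)
E
```

```text
t 23.27 pos [0.5098 0.0404 0.1293] head -13.0 tilt [ 0.1  -0.02] -> shift [ 0.05 -0.09  0.08] rz -0.029699457114560346 F [ 3.  -0.9  5.4] w 0.0253 q6 4.0
```

{"fn": "jog_arm", "kwargs": {
  "plan": "0 0 0 0 0 -0.1 230;0 0 0 0 0 -0.2 230;0 0 0 0 0 -0.3 230;0 0 0 0 0 -0.4 230;0 0 0 0 0 0 230;0 0 0 0 0 0 230"
}}

```text
time_s: 23.77
position: [0.509, 0.0405, 0.1391]
tool_rot: [[0.225, 0.974, -0.0], [0.974, -0.225, -0.0], [-0.0, -0.0, -1.0]]
ft_force: [2.0, -0.8, -2.1]
grip_width: 0.0252
gripper_force: 22.3
```

{"fn": "jog_arm", "kwargs": {
  "plan": "0 0 0 0 0.03 -0.4 230;0 0 0 0 0 -0.5 230;0 0 0 0 0 -0.5 230;0 0 0 0 0 -0.5 230;0 0 0 0 0 -0.5 230;0 0 0 0 0 -0.5 230;0 0 0 0 0 -0.5 230;0 0 0 0 0 -0.4 230;0 0 0 0 0 0 230;0 0 0 0 0 0 230"
}}

```text
time_s: 24.6
position: [0.5094, 0.0404, 0.1769]
tool_rot: [[0.225, 0.974, 0.0], [0.974, -0.225, -0.0], [0.0, 0.0, -1.0]]
ft_force: [-0.1, -0.2, -3.0]
grip_width: 0.0249
gripper_force: 22.3
```

```bash
python3 - <<'E'
from h import *
togo(.509,.041,.177,-13)
w=imaging.get_image("wrist"); s=imaging.get_image("scene"); t=imaging.get_image("top")
for n,im in(("scene",s),("wrist",w)):
  for q in("seal","knob","mouth"):
    for r in models.tip_of(n,q)[:2]:
        u,v=r["at"]
        # height on the vertical plane through the bore axis facing the camera
        o,d=ray(im,u,v,n=="wrist"); c=np.array([.509,.041]); h=(c-o[:2]); k=h@h/(d[:2]@h)
        print(n,q,round(r["confidence"],2),u,v,(o+k*d).round(3))
for r in models.tip_of("scene","key")[:3]+models.tip_of("scene","stand_hole")[:2]: print(r)
o,T=s["world_from_camera"][:3,3],s["world_from_camera"]
# red mask of key in scene: depth points
P=np.array([at_depth(s,u,v) for v,u in zip(*np.nonzero(redmask(s))) if 140<u<215 and 150<v<215]); print(len(P),P.mean(0) if len(P) else 0, P.min(0), P.max(0))
E
```

```text
t 24.6 pos [0.5094 0.0404 0.1769] head -13.0 tilt [ 0.01 -0.  ] -> shift [ 0.05 -0.05 -0.01] rz -0.025973512517907693 F [-0.1 -0.2 -3. ] w 0.0249 q6 4.0
scene seal 0.51 237.1 200.0 [0.509 0.041 0.127]
scene knob 0.68 236.6 183.8 [0.508 0.042 0.183]
scene mouth 0.28 174.4 191.1 [0.377 0.174 0.161]
wrist seal 0.84 256.4 206.5 [0.51  0.041 0.122]
wrist knob 0.92 255.1 255.5 [0.509 0.041 0.19 ]
wrist mouth 0.84 256.0 197.9 [0.51  0.041 0.103]
{'at': [199.5, 197.6], 'confidence': 0.61}
{'at': [181.8, 229.8], 'confidence': 0.55}
{'at': [167.6, 190.9], 'confidence': 0.43}
{'at': [169.9, 194.1], 'confidence': 0.74}
78 [0.46117987 0.3107095  0.09485105] [0.43099728 0.29910863 0.08338832] [0.4931472  0.3190578  0.10468247]
```

The seal stands about 10 mm above the mouth (47.6 mm lift), with the plunger's weight on the grip and no side load. The key is upright in its hole, so I'll hand in.

```bash
python3 -c "
from rig import job; print(job.close_job())"
```

```text
the job is handed in; nothing more can be done
None
```

I handed the job in without a verdict back. By my measurements both keepers are about 1.3 rad clear, the key is released and upright in its hole, and the plunger is held still with its seal about 10 mm above the mouth.

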